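Refit two sprockets on the book press drive

TASK

The drive unit of the book press has been cleaned: put its two sprockets back on the upright splined hub, the large one first and the small one on top of it, both with the hexagonal boss upward. Turn each so that its wide master groove finds the hub's wide spline and slide it fully home, the large one down on the hub's shoulder and the small one down on the large one's boss; leave the other things on the bench where they are.

Things in the scene. Friction and masses are not known exactly. Their poses are not given: they have to be found in the camera images.
- large_sprocket_center (a point): The large aluminium sprocket, lying flat, boss up: toothed plate 124 mm in diameter, 12 mm thick; on it a hexagonal boss 54 mm across flats, from 12 to 36 mm above the underside; one piece, about 450 g, bored through. Point: on the axis, 18 mm above the underside; z up the axis, x towards the master groove. Boss flats face x and every 60 degrees from it; grip across two opposite flats.
- large_sprocket_groove (a point): Mouth of the large sprocket's master groove: in the boss's top face, 18 mm from the axis; same axes as the centre point. Bore: six grooves every 60 degrees, floors 20.5 mm from the axis, lands between reach in to 15.5 mm. Master groove 14.8 mm wide, other five 7.7 mm: fits the hub one way only, about 4 degrees of play. A dark dimple on the plate's top lies on the master groove's side.
- small_sprocket_center (a point): The small aluminium sprocket, lying flat, boss up: toothed plate 88 mm in diameter, 12 mm thick; on it a hexagonal boss 54 mm across flats, from 12 to 36 mm above the underside; one piece, about 280 g, bored through. Point: on the axis, 18 mm above the underside; z up the axis, x towards the master groove. Boss flats face x and every 60 degrees from it; grip across two opposite flats.
- small_sprocket_groove (a point): Mouth of the small sprocket's master groove: in the boss's top face, 18 mm from the axis; same axes as the centre point. Bore: six grooves every 60 degrees, floors 20.5 mm from the axis, lands between reach in to 15.5 mm. Master groove 14.8 mm wide, other five 7.7 mm: fits the hub one way only, about 4 degrees of play. A dark dimple on the plate's top lies on the master groove's side.
- hub_seat (a point): Centre of the steel hub's shoulder (56 mm in diameter), 50 mm above the bench; z up the hub's axis, x towards its wide master spline. The hub does not turn. Fully home, the large sprocket's underside lies on the shoulder (its centre 18 mm above this point) and the small one's on the large one's boss (centre 54 mm above this point).
- hub_top (a point): Centre of the hub's top face, 62 mm above the shoulder; same axes; a dark slot in it points to the master spline. Core 28 mm in diameter. Six splines every 60 degrees, 19 mm from the axis, from the shoulder to 50 mm above it: master 12 mm wide, others 5 mm. Above them the bare core is a pilot, straight to 54 mm, then tapering to 18 mm in diameter at the top.
- drive: Drive unit, fixed to the bench. Origin on the bench under the hub's axis, x towards the master spline. Grey housing 150 (x) x 130 x 36 mm on a foot 180 x 150 x 10 mm, both centred on the hub; a dark motor, 46 mm wide and 49 mm high, lies along x from 75 to 170 mm from the hub's axis.
- weight: Bystander, leave alone: round brass weight with a knob, 64 mm in diameter, 56 mm high; origin at its underside's centre.
- wrench: Bystander, leave alone: steel wrench, 160 mm long, lying flat along its x axis.
- brush: Bystander, leave alone: brush, 190 mm long, lying flat along its x axis.
- collar: Bystander, leave alone: plain dark steel ring, 68 mm in diameter, 22 mm high; origin at its underside's centre.
- jar: Bystander, leave alone: glass jar with a steel cap, 64 mm in diameter, 85 mm high; origin at its underside's centre.
- cup: Bystander, leave alone: white cup, 72 mm in diameter, 85 mm high; origin at its underside's centre.
Mind the look-alikes: they are no part of the job. Leave any green, purple or red look-alike of the part that bears small_sprocket_center alone.

How it is judged:
By the outcome, as a careful person would: the job done as asked, in the order asked, and still so for the second after the job is handed in, with the robot touching nothing.
It also fails if it takes over 54 s, if anything falls off the work surface, if the arm or the gripper's body presses on something with over 40 N, if the wrist force passes 120 N, or if a joint passes its speed limit or range.

ROBOT

A 7-joint arm with a two-finger parallel gripper is mounted at the origin on the work surface. World frame = base frame: x ahead of the robot, y to its left, z up, the work surface at z = 0. Lengths are in m, angles in rad, forces in N, time in s.
With the tool pointing down it reaches from about 0.4 to 0.85 m from the base axis. Payload 4.5 kg.
Tool frame: the origin (TCP) lies on the centre line of the jaws, within the pads' length; the fingertips stand 25 mm ahead of it and the grasp point (between the pads) lies 6 mm ahead of it; z points along the fingers, y is the direction in which the jaws open and shut (so a half turn about z gives the same grasp; the last joint's range is limited). The gripper opens to 88 mm and grips with 3 to 60 N. Pads are 18 mm wide; open, the fingers measure 123 mm over their backs; the gripper's body (75 mm by 187 mm) begins 45 mm behind the grasp point.
Start: joints at [-1.073, 0.689, -0.195, 1.565, 0.157, 0.902, -0.215], TCP at [0.28, 0.559, 0.264] pointing down, gripper open.
Joint ranges: [-3.01, 3.01], [-0.46, 2.08], [-1.47, 1.51], [0.13, 2.56], [-1, 4.14], [0.04, 2.09], [-2.66, 2.66]. Speed limits (rad/s): [2.57, 2.57, 3.14, 3.14, 3.14, 3.14, 3.14].

INTERFACE

Orientations are given as a unit quaternion [x, y, z, w].
In Python, from plant import r, eyes gives the robot as it stands.
- The arm moves only by the tool servo_tool, never from a script. Its argument "deltas" is a list of rows, each an object of numbers: "dx", "dy", "dz": the shift along the tool's x, y, z in units of 60 mm (1.0 is 60 mm); "ax", "ay", "az": the turn, a rotation vector about the tool's x, y, z in units of 6 degrees (1.0 is 6 degrees); "hand": the finger opening in mm, from 0 to 88.1. A call has 1 to 10 rows; each row is the pose to reach, as a shift and turn from the pose commanded when the call began, along the tool's axes at that moment; what a row does not reach only later rows make up. A row lasts 1/8 s, in which the tool goes at most 62.5 mm and 10.7 degrees, less where a joint would pass 70% of its speed; a pose out of reach is approached as far as the arm can. A call with a gripper value outside its range is refused whole. The fingers move at their own pace and stop on an object; "newtons" is the grip in N (left out, the last holds). Time passes only in rows, so rows that repeat a pose let the fingers close. It gives the time, the measured TCP pose, the force and the opening at its end, in the units of the state.
- r.get_state(): the state, without advancing time (a new reading comes with each control period).
- eyes.snapshot(name): name is "scene" or "top"; returns (picture, depth): 420x560x3 uint8, red, green, blue; 420x560 float32, m along the optical axis (not along the pixel's ray), 0 where there is no reading.
- eyes.camera_model(name): a dict with "fx", "fy", "cx", "cy" (pixels), "pose" (4x4, takes a point from camera to world coordinates). Camera axes: x right, y up, looking along -z (the intrinsics and any distortion apply to the point x, -y, -z); pixel columns grow to the right and rows downward; lengths in m; the calibration is good to about 2 mm. A picture is of the moment at which its call begins. camera_model takes no time and is no camera call.
- r.finish_job(): hands the job in, once; it reports no verdict.
The state is a dict: "clock": time; "q": joint angles; "qd": joint speeds; "joint_torque": joint torques, N m; "tool_pos": TCP position; "eef_rot": TCP orientation; "contact_force": force on the tool from outside, world axes, zero at the start; "moment": the same for the moment, N m; "opening": opening from 0.0 (shut) to 1.0 (fully open).
Only numpy, scipy, OpenCV 4.12 (cv2) and the standard library are available. Lean on these libraries where they do the work, as an engineer would, in place of code of your own. Each camera call takes 0.05 s, during which the arm holds its last target.

## Working session

There is one attempt and no reset: what is moved stays moved. The work goes in short steps, Python scripts to look and compute and a tool call to move; the robot and the scene stay as the last step left them, time stands still between calls to the robot, and variables do not carry over. Pictures are saved under pics/ and viewed, and the job is handed in when it is done.

Besides the shell and the picture viewer there is one more tool, called after ">>>" as name(argument=value, ...) on one line, values as JSON. servo_tool: Moves the arm, as the interface text tells. Its arguments: {"type":"object","properties":{"deltas":{"type":"array","items":{"type":"object","properties":{"dx":{"type":"number"},"dy":{"type":"number"},"dz":{"type":"number"},"ax":{"type":"number"},"ay":{"type":"number"},"az":{"type":"number"},"hand":{"type":"number"}}}},"newtons":{"type":"number"}},"required":["deltas"]}

```bash
ls; mkdir -p pics; python3 - <<'E'
from plant import r, eyes
import cv2, numpy as np
print(r.get_state())
for n in ("scene","top"):
    p,d=eyes.snapshot(n); cv2.imwrite(f"pics/{n}0.png",p[:,:,::-1]); np.savez(f"pics/{n}0.npz",p=p,d=d)
    m=eyes.camera_model(n); print(n,m)
E
```

```text
pics
{'clock': 0.0, 'q': array([-1.07318951,  0.68996446, -0.19452501,  1.56634576,  0.15731631,
        0.90251773, -0.21508426]), 'qd': array([-0.00174314, -0.00053026,  0.00085281, -0.00153914,  0.00019822,
       -0.00045349,  0.00068719]), 'joint_torque': array([ 4.27562572e-04, -5.27561331e+01, -1.26690656e+00, -1.53422034e+01,
       -5.26556396e-02,  6.48273548e-03,  1.73860699e-04]), 'tool_pos': array([0.27937327, 0.55842172, 0.26292201]), 'eef_rot': array([ 2.29772395e-01,  9.73243957e-01, -9.09646542e-04, -1.40654686e-04]), 'contact_force': array([0.16237842, 0.54497759, 0.97083142]), 'moment': array([-0.05335271, -0.03680652,  0.00231354]), 'opening': 1.0027959970527016}
scene {'fx': 513.0101224546531, 'fy': 513.0101224546531, 'cx': 277.0779246003498, 'cy': 213.0410320710957, 'pose': array([[ 0.7964087 , -0.41495541,  0.43993771,  1.12407628],
       [ 0.60454891,  0.52710288, -0.59722958, -0.81829618],
       [ 0.01593121,  0.7416027 ,  0.67065016,  0.97394822],
       [ 0.        ,  0.        ,  0.        ,  1.        ]])}
top {'fx': 453.2275336309562, 'fy': 453.2275336309562, 'cx': 282.10703972922994, 'cy': 209.86288592793088, 'pose': array([[ 0.02797788,  0.98236983, -0.1848425 ,  0.34241218],
       [-0.99960319,  0.02810049, -0.00195681, -0.04574571],
       [ 0.00327186,  0.1848239 ,  0.98276621,  1.2537217 ],
       [ 0.        ,  0.        ,  0.        ,  1.        ]])}
```

View pics/scene0.png

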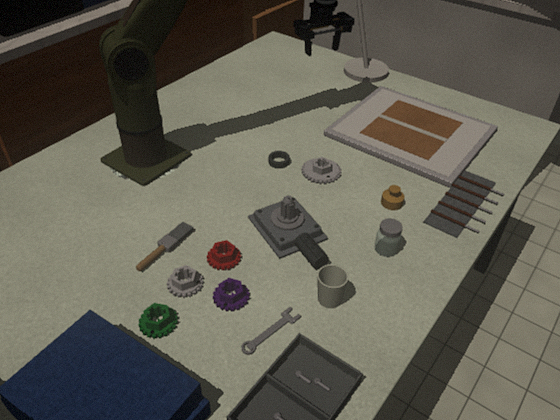

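View pics/top0.png

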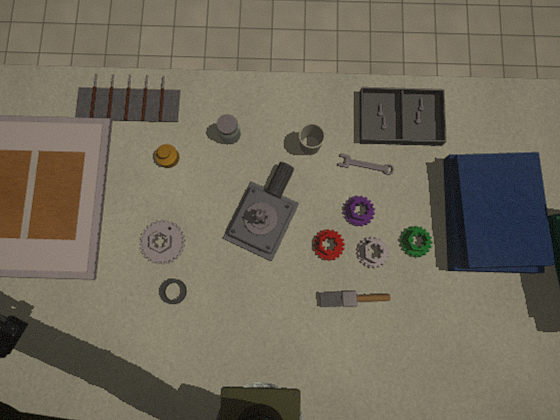

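The top view shows the large sprocket at about (162,241), with its dimple near (171,228). The hub is at (262,217). There are four small sprockets: purple (358,210), red (329,244), green (416,241) and bare aluminium (372,252). The bare aluminium one is the one meant, because the coloured ones are look-alikes. I'll confirm it in an enlarged crop.

```bash
python3 - <<'E'
import cv2, numpy as np
p=np.load("pics/top0.npz")["p"][:,:,::-1]
def crop(c,w):
    x,y=c; q=p[y-w:y+w,x-w:x+w]; q=cv2.resize(q,(390,390),interpolation=cv2.INTER_CUBIC); return cv2.convertScaleAbs(q,alpha=1.5)
cv2.imwrite("pics/crops0.png",np.hstack([crop((162,241),30),crop((372,252),24)]))
cv2.imwrite("pics/crops1.png",crop((262,215),30))
p=np.load("pics/scene0.npz")["p"][:,:,::-1]
cv2.imwrite("pics/crops2.png",np.hstack([crop((322,168),26),crop((289,212),26)]))
E
```

```text
(no output)
```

View pics/crops0.png

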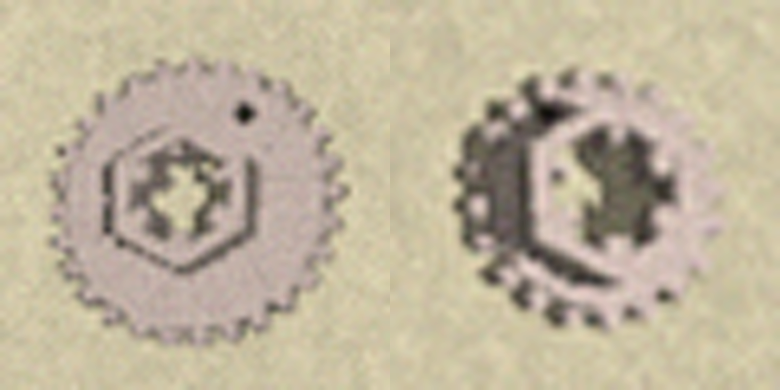

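View pics/crops1.png

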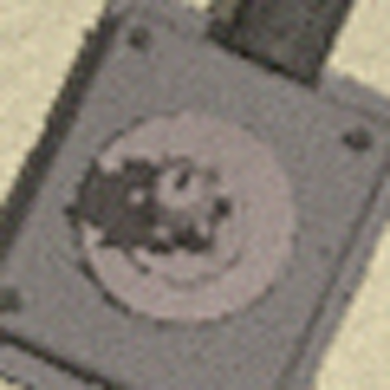

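View pics/crops2.png

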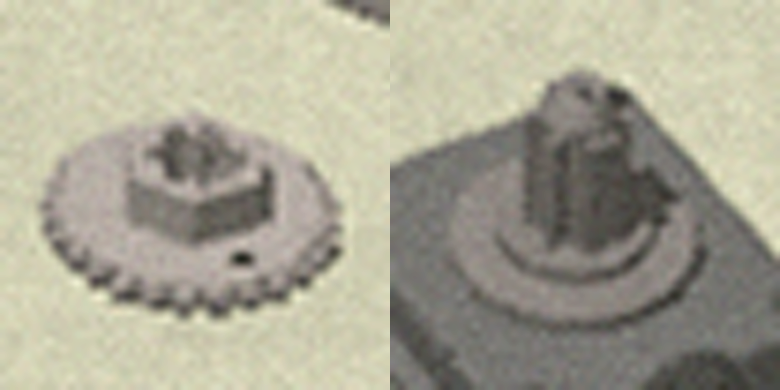

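```bash
cat > h.py <<'E'
import numpy as np, cv2
from plant import r, eyes
def world(n,d):
    m=eyes.camera_model(n); v,u=np.mgrid[:d.shape[0],:d.shape[1]]
    P=np.stack([(u-m["cx"])/m["fx"]*d,-(v-m["cy"])/m["fy"]*d,-d],-1)
    T=m["pose"]; return P@T[:3,:3].T+T[:3,3]
def ray(n,u,v,z):
    m=eyes.camera_model(n); T=m["pose"]
    c=np.stack([(np.asarray(u,float)-m["cx"])/m["fx"],-(np.asarray(v,float)-m["cy"])/m["fy"],-np.ones(np.shape(u))],-1)@T[:3,:3].T
    s=(z-T[2,3])/c[...,2]; return T[:3,3]+c*s[...,None]
def proj(n,P):
    m=eyes.camera_model(n); T=m["pose"]; c=(np.asarray(P)-T[:3,3])@T[:3,:3]
    return np.stack([m["cx"]+m["fx"]*c[...,0]/-c[...,2], m["cy"]-m["fy"]*c[...,1]/-c[...,2]],-1)
E
python3 - <<'E'
from h import *
for n in("top","scene"):
    f=np.load(f"pics/{n}0.npz"); d=f["d"]; W=world(n,d); p=f["p"]
    print(n,(d==0).sum(), "bench z", [np.percentile(W[...,2][(d>0)&(abs(W[...,2])<.01)],q).round(4) for q in(5,50,95)])
    hsv=cv2.cvtColor(p,cv2.COLOR_RGB2HSV)
    C={"top":dict(L=(162,241),S=(372,252),hub=(262,215)),"scene":dict(L=(322,168),S=(185,281),hub=(289,212))}[n]
    for k,(x,y) in C.items():
        w=26; s=np.s_[y-w:y+w,x-w:x+w]; z=W[s][...,2]
        print(k, np.histogram(z,bins=[-.02,-.005,.005,.009,.015,.02,.03,.033,.039,.045,.055,.09,.105,.115,.13])[0])
        print(" hsv bench",p[y-w,x-w],"obj",hsv[y+8,x+12])
        for lo,hi in ((.008,.017),(.031,.041),(.108,.117)):
            m=(z>lo)&(z<hi)
            if m.sum()>5: print("  ",lo,m.sum(),W[s][m].mean(0).round(4),W[s][m].min(0).round(4),W[s][m].max(0).round(4))
E
python3 - <<'E'
import cv2,numpy as np
p=np.load("pics/scene0.npz")["p"][:,:,::-1]
x,y,w=185,281,26; q=cv2.resize(p[y-w:y+w,x-w:x+w],(520,520),interpolation=cv2.INTER_CUBIC)
cv2.imwrite("pics/small_scene.png",cv2.convertScaleAbs(q,alpha=1.5))
E
```

```text
top 952 bench z [np.float64(-0.0041), np.float64(0.0001), np.float64(0.0051)]
L [  42 1258  214  828   99   40   40  158   15    0    0    0    0    0]
 hsv bench [143 137 117] obj [ 12  36 126]
   0.008 981 [0.4787 0.2829 0.0118] [0.4191 0.224  0.008 ] [0.5407 0.3457 0.0169]
   0.031 203 [0.4779 0.285  0.0355] [0.4496 0.2562 0.0311] [0.5094 0.3119 0.0408]
S [  38 1993  128  254   40   31   34  161   14    0    0    0    0    0]
 hsv bench [135 128 109] obj [ 11  31 133]
   0.008 308 [ 0.4656 -0.2932  0.0119] [ 0.4243 -0.3402  0.0081] [ 0.51   -0.2358  0.0169]
   0.031 198 [ 0.4668 -0.2982  0.0357] [ 0.4366 -0.3241  0.0313] [ 0.4961 -0.27    0.041 ]
hub [   4  206   66  110    9   32  174 1057  493  375   39   55   73    1]
 hsv bench [131 123 103] obj [ 15  36 112]
   0.008 140 [0.5608 0.0029 0.0107] [ 0.4879 -0.0582  0.0081] [0.635  0.0852 0.0163]
   0.031 1351 [0.5554 0.0131 0.036 ] [ 0.4857 -0.0572  0.031 ] [0.6302 0.0823 0.0409]
   0.108 57 [0.5467 0.0147 0.1115] [0.537  0.0026 0.1081] [0.5584 0.0261 0.1157]
scene 991 bench z [np.float64(-0.0045), np.float64(-0.0007), np.float64
[... 241 characters left out ...]
46] [0.4486 0.2547 0.031 ] [0.5066 0.3179 0.039 ]
S [  35 1825  152  240   61  116   71  193    2    0    0    0    0    0]
 hsv bench [47 49 38] obj [ 16  26 109]
   0.008 316 [ 0.475  -0.3002  0.0111] [ 0.3507 -0.3419  0.0081] [ 0.509  -0.1949  0.0169]
   0.031 257 [ 0.4681 -0.3049  0.0345] [ 0.4337 -0.3968  0.0313] [ 0.501  -0.2679  0.0394]
hub [ 30 941  17  26  12  49 128 676 305 233 141  80  53   2]
 hsv bench [138 134 116] obj [17 19 93]
   0.008 40 [ 0.5309 -0.0372  0.0117] [ 0.4996 -0.0546  0.0082] [0.6279 0.0252 0.0163]
   0.031 845 [0.5538 0.0049 0.0354] [ 0.4644 -0.0595  0.031 ] [0.6278 0.0974 0.041 ]
   0.108 37 [0.5459 0.0126 0.1114] [0.5351 0.002  0.1084] [0.5559 0.0237 0.1162]
```

View pics/small_scene.png

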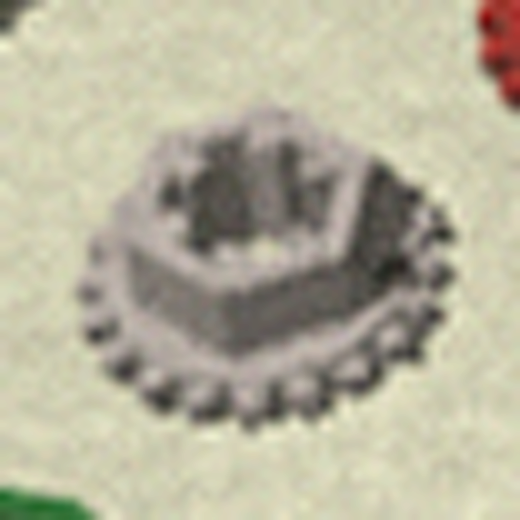

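```bash
python3 - <<'E'
from h import *
def crop(n,x,y,w,name):
    p=np.load(f"pics/{n}0.npz")["p"][:,:,::-1]
    q=cv2.resize(p[y-w:y+w,x-w:x+w],(600,600),interpolation=cv2.INTER_CUBIC)
    q=cv2.convertScaleAbs(q,alpha=1.5)
    s=600/(2*w)
    for i in range(2*w):
        if (i+x-w)%5==0:
            X=int((i+.5)*s); cv2.line(q,(X,0),(X,8),(0,0,255)); cv2.putText(q,str(i+x-w),(X-12,20),0,.35,(0,0,255))
        if (i+y-w)%5==0:
            Y=int((i+.5)*s); cv2.line(q,(0,Y),(8,Y),(0,0,255)); cv2.putText(q,str(i+y-w),(10,Y+4),0,.35,(0,0,255))
    cv2.imwrite(f"pics/{name}.png",q)
crop("top",161,241,18,"Lt");crop("top",374,251,18,"St")
E
```

```text
(no output)
```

View pics/Lt.png

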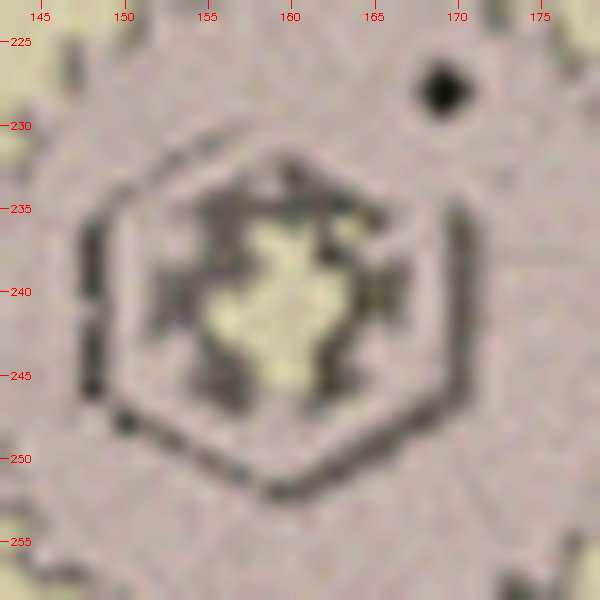

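View pics/St.png

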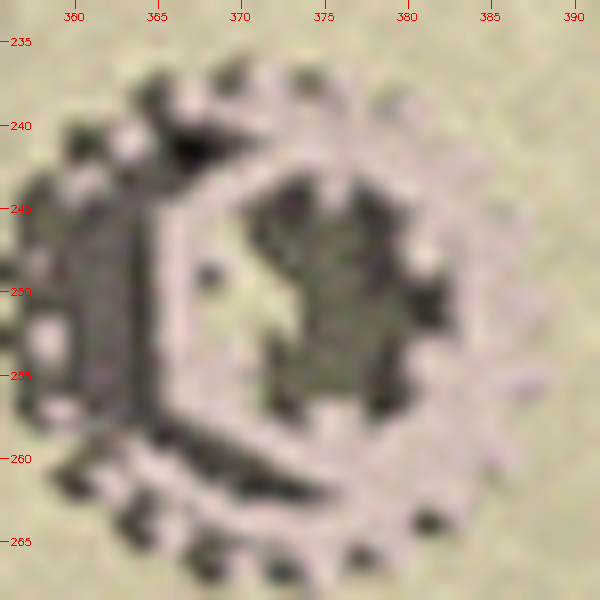

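```bash
python3 - <<'E'
from h import *
from scipy.optimize import least_squares
P={};
for n in("top","scene"):
    f=np.load(f"pics/{n}0.npz"); d=f["d"]; W=world(n,d); p=f["p"]
    z=cv2.medianBlur(W[...,2].astype(np.float32),3)
    # housing
    C={"top":dict(L=(162,241),S=(372,252),hub=(262,215)),"scene":dict(L=(322,168),S=(185,281),hub=(289,212))}[n]
    x,y=C["hub"]; m=np.zeros(d.shape,np.uint8); w=48
    m[y-w:y+w,x-w:x+w]=((z>.029))[y-w:y+w,x-w:x+w]
    ring=((z>.03)&(z<.042))
    ring2=np.zeros_like(m); ring2[y-w:y+w,x-w:x+w]=ring[y-w:y+w,x-w:x+w]
    ring2=cv2.morphologyEx(ring2,cv2.MORPH_OPEN,np.ones((3,3),np.uint8))
    c=max(cv2.findContours(ring2,0,1)[0],key=cv2.contourArea)[:,0]
    Q=ray(n,c[:,0],c[:,1],.036)[:,:2]
    r_=cv2.minAreaRect((Q*1000).astype(np.float32)); print(n,"housing",r_)
    # color masks
    lab=cv2.cvtColor(cv2.GaussianBlur(p,(3,3),0),cv2.COLOR_RGB2LAB).astype(int)
    for k in("L","S"):
        x,y=C[k]; w=27; s=lab[y-w:y+w,x-w:x+w]
        m=((s[...,2]<137)|(s[...,0]<85)).astype(np.uint8)
        bg=s[0:3].reshape(-1,3).mean(0); ob=s[w+10:w+14,w-4:w+8].reshape(-1,3).mean(0)
        print(k,"bg",bg,"ob",ob)
        cv2.imwrite(f"pics/m_{n}_{k}.png",cv2.resize(m*255,(300,300),interpolation=0))
E
python3 -c "
import cv2,numpy as np
cv2.imwrite('pics/ms.png',np.vstack([np.hstack([cv2.imread(f'pics/m_{n}_{k}.png') for k in 'LS']) for n in('top','scene')]))"
```

```text
top housing ((548.8552856445312, 12.458709716796875), (128.62014770507812, 156.49609375), 66.26335906982422)
L bg [139.63580247 126.5308642  140.15432099] ob [117.3125     131.04166667 132.47916667]
S bg [133.11728395 127.62962963 138.55555556] ob [119.72916667 131.35416667 132.33333333]
scene housing ((583.611083984375, -4.8260345458984375), (129.9144744873047, 229.1902618408203), 66.67727661132812)
L bg [137.12962963 125.48148148 137.22839506] ob [108.4375     129.02083333 131.66666667]
S bg [130.65432099 127.95679012 138.64197531] ob [103.45833333 128.9375     131.6875    ]
```

View pics/ms.png

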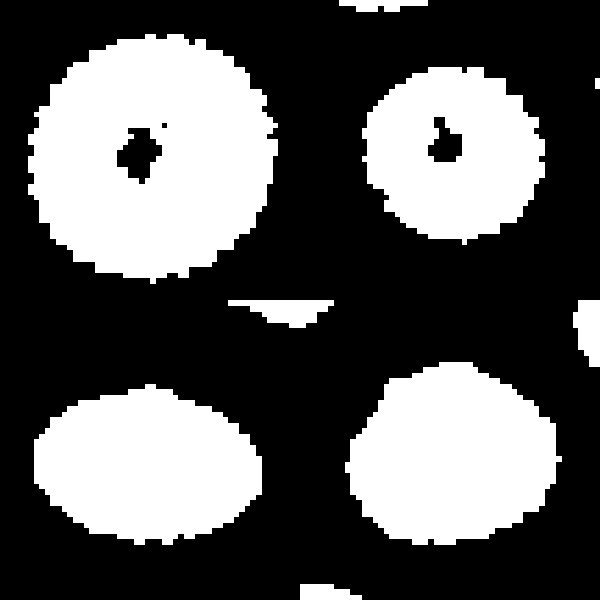

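```bash
python3 - <<'E'
from h import *
from scipy.optimize import least_squares
deg=np.degrees
for n in("top","scene"):
    f=np.load(f"pics/{n}0.npz"); p=f["p"]
    lab=cv2.cvtColor(cv2.GaussianBlur(p,(3,3),0),cv2.COLOR_RGB2LAB).astype(int)
    C={"top":dict(L=(162,241),S=(372,252)),"scene":dict(L=(322,168),S=(185,281))}[n]
    for k,R in(("L",.062),("S",.044)):
        x,y=C[k]; w=27; s=lab[y-w:y+w,x-w:x+w]
        m=((s[...,2]<136)).astype(np.uint8)
        nl,lb,st,ce=cv2.connectedComponentsWithStats(m); i=lb[w,w+10]; m=(lb==i).astype(np.uint8)
        c=max(cv2.findContours(m,0,1)[0],key=cv2.contourArea)[:,0]+[x-w,y-w]
        Q=ray(n,c[:,0],c[:,1],.006)[:,:2]
        fit=least_squares(lambda a:np.hypot(*(Q-a[:2]).T)-a[2],[*Q.mean(0),R],loss="soft_l1",f_scale=.001)
        fr=least_squares(lambda a:np.hypot(*(Q-a[:2]).T)-R,Q.mean(0),loss="soft_l1",f_scale=.001)
        print(n,k,"free",fit.x.round(4),"fixedR",fr.x.round(4))
L=np.array([.479,.2835]);
dm=ray("top",169.2,227.3,.012)[:2]; print("L dimple",dm, dm-L, deg(np.arctan2(*(dm-L)[::-1])))
dm=ray("top",367.3,241.3,.012)[:2]; S=np.array([.4665,-.296]); print("S dimple",dm, dm-S,np.hypot(*(dm-S)), deg(np.arctan2(*(dm-S)[::-1])))
cor=np.array([[149,245.9],[159.7,251],[169.3,245.5],[149,234.5]]); q=ray("top",cor[:,0],cor[:,1],.036)[:,:2]; print("Lhex",q,"\n",deg(np.arctan2(*np.diff(q,axis=0).T[::-1])))
q=ray("top",np.array([149.,149]),np.array([246,234.5]),.036)
cor=np.array([[365.3,244.6],[365.3,257.2],[376.8,262.3]]); q=ray("top",cor[:,0],cor[:,1],.036)[:,:2]; print("Shex",q,"\n",deg(np.arctan2(*np.diff(q,axis=0).T[::-1])),np.hypot(*np.diff(q,axis=0).T))
# housing edges in top image by line fit on depth step? use rays
f=np.load("pics/top0.npz"); 
E
python3 - <<'E'
import sys; sys.path.insert(0,'.')
from h import *
p=np.load("pics/top0.npz")["p"][:,:,::-1]
x,y,w=266,212,52
q=cv2.resize(p[y-w:y+w,x-w:x+w],(600,600),interpolation=cv2.INTER_CUBIC); q=cv2.convertScaleAbs(q,alpha=1.7); s=600/104
for i in range(104):
    if (i+x-w)%10==0: X=int((i+.5)*s); cv2.putText(q,str(i+x-w),(X-12,12),0,.35,(0,0,255)); cv2.line(q,(X,14),(X,20),(0,0,255))
    if (i+y-w)%10==0: Y=int((i+.5)*s); cv2.putText(q,str(i+y-w),(2,Y+4),0,.35,(0,0,255)); cv2.line(q,(26,Y),(32,Y),(0,0,255))
cv2.imwrite("pics/drv.png",q)
E
```

```text
top L free [0.4783 0.2868 0.0587] fixedR [0.4786 0.2864]
top S free [ 0.4661 -0.2942  0.0416] fixedR [ 0.4667 -0.2946]
scene L free [0.4757 0.2865 0.0631] fixedR [0.4755 0.2865]
scene S free [ 0.463  -0.2941  0.0455] fixedR [ 0.4636 -0.2948]
L dimple [0.51798404 0.26746926] [ 0.03898404 -0.01603074] -22.353103596326438
S dimple [ 0.49461998 -0.28022857] [0.02811998 0.01577143] 0.03224083411145515 29.286404326126714
Lhex [[0.462566   0.31196764]
 [0.4496742  0.28214184]
 [0.46518988 0.25748587]
 [0.49340585 0.31450711]] 
 [-113.3757484   -57.81834468   63.67228864]
Shex [[ 0.48258132 -0.27024143]
 [ 0.4486544  -0.27003952]
 [ 0.43588997 -0.30075593]] 
 [ 179.65901232 -112.56567659] [0.03392753 0.03326302]
```

View pics/drv.png

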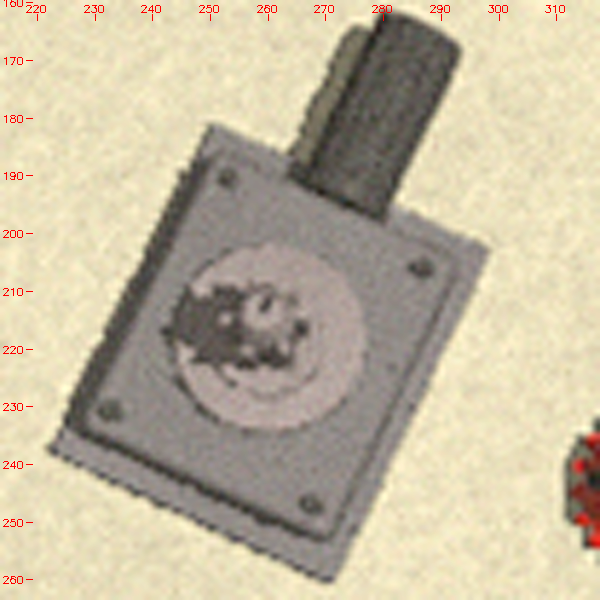

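```bash
python3 - <<'E'
from h import *
deg=np.degrees
c=np.array([[249.9,180.6],[298.4,202.0],[271.0,260.4],[221.8,237.5]])
q=ray("top",c[:,0],c[:,1],.010)[:,:2]; print(q.round(4),q.mean(0))
e=np.roll(q,-1,0)-q; print(np.hypot(*e.T), deg(np.arctan2(e[:,1],e[:,0])))
c=np.array([[280.2,162],[294,168.5],[279.8,197.5],[264.9,190.5]])
# big disc z?
s=600/104; 
print("disc centre z .05/.046/.04", [ray("top",214+269/s-.5,160+337/s-.5,z)[:2].round(4) for z in(.05,.04)])
f=np.load("pics/top0.npz");W=world("top",f["d"]); print("disc z",np.median(W[215:225,268:274,2]))
# hub top features
P=np.array([.546,.013,.112])
print(proj("top",P),proj("scene",P))
for n,(x,y) in(("top",(260,214)),("scene",(289,205))):
    p=np.load(f"pics/{n}0.npz")["p"][:,:,::-1]; w=15 
    q=cv2.resize(p[y-w:y+w,x-w:x+w],(390,390),interpolation=cv2.INTER_CUBIC); q=cv2.convertScaleAbs(q,alpha=1.7); s=13
    for i in range(2*w):
        if (i+x-w)%5==0: X=int((i+.5)*s); cv2.putText(q,str(i+x-w),(X-12,12),0,.35,(0,0,255)); cv2.line(q,(X,14),(X,20),(0,0,255))
        if (i+y-w)%5==0: Y=int((i+.5)*s); cv2.putText(q,str(i+y-w),(2,Y+4),0,.35,(0,0,255)); cv2.line(q,(26,Y),(32,Y),(0,0,255))
    cv2.imwrite(f"pics/hub_{n}.png",q)
cv2.imwrite("pics/hubs.png",np.hstack([cv2.imread("pics/hub_top.png"),cv2.imread("pics/hub_scene.png")]))
E
```

```text
[[ 0.6578  0.0501]
 [ 0.6    -0.0883]
 [ 0.4349 -0.0168]
 [ 0.494   0.1209]] [0.54669987 0.016463  ]
[0.14992304 0.17993786 0.14989379 0.17849502] [-112.67514608  156.61081354   66.77345796  -23.38334279]
disc centre z .05/.046/.04 [array([0.5451, 0.0152]), array([0.5468, 0.0157])]
disc z 0.046539755013520145
[259.92539438 213.52379902] [288.0581861  198.05004888]
```

View pics/hubs.png

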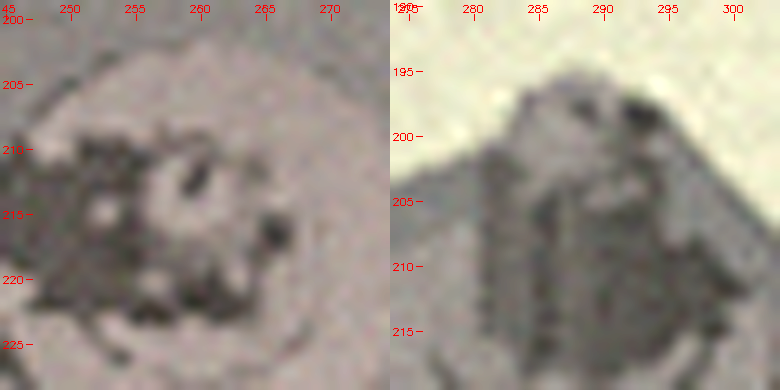

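```bash
cat >> h.py <<'E'
from scipy.spatial.transform import Rotation as Ro
def plan(x,y,z,yaw=None):
    """target TCP, yaw deg of tool y axis -> deltas in move units"""
    s=r.get_state(); M=Ro.from_quat(s["eef_rot"]).as_matrix(); p=s["tool_pos"]
    y0=np.degrees(np.arctan2(M[1,1],M[0,1]))
    R1=M
    if yaw is not None:
        d=(yaw-y0+90)%180-90; y1=np.radians(y0+d); c,sn=np.cos(y1),np.sin(y1)
        R1=np.array([[-sn,c,0],[c,sn,0],[0,0,-1.]])
    t=M.T@(np.array([x,y,z])-p)/.06; a=np.degrees(Ro.from_matrix(M.T@R1).as_rotvec())/6
    print("t",round(s["clock"],2),"pos",p.round(4),"yaw",y0.round(2),"F",s["contact_force"].round(1),"open",round(s["opening"]*88.1,1),"q",s["q"].round(2))
    print("  d",t.round(3),"a",a.round(3))
E
python3 -c "
from h import *
plan(.478,.2865,.13,34.5)"
```

```text
t 0.1 pos [0.2794 0.5585 0.263 ] yaw 63.43 F [-0.   0.2 -0.2] open 88.4 q [-1.07  0.69 -0.19  1.57  0.16  0.9  -0.22]
  d [-4.987 -2.57   2.222] a [-0.015  0.005  4.821]
```

>>> servo_tool(deltas=[{"dx": -0.8, "dy": -0.4, "dz": 0.3, "az": 0.8, "hand": 75}, {"dx": -1.6, "dy": -0.8, "dz": 0.6, "az": 1.6, "hand": 75}, {"dx": -2.4, "dy": -1.2, "dz": 1.0, "az": 2.4, "hand": 75}, {"dx": -3.2, "dy": -1.7, "dz": 1.4, "az": 3.2, "hand": 75}, {"dx": -4.0, "dy": -2.1, "dz": 1.8, "az": 4.0, "hand": 75}, {"dx": -4.7, "dy": -2.45, "dz": 2.1, "az": 4.6, "hand": 75}, {"dx": -4.987, "dy": -2.57, "dz": 2.222, "az": 4.82, "hand": 75}, {"dx": -4.987, "dy": -2.57, "dz": 2.222, "az": 4.82, "hand": 75}, {"dx": -4.987, "dy": -2.57, "dz": 2.222, "az": 4.82, "hand": 75}, {"dx": -4.987, "dy": -2.57, "dz": 2.222, "az": 4.82, "hand": 75}])

```text
schema error: expected keys dx, dy, dz, ax, ay, az, hand
```

```bash
python3 -c "
from h import *
plan(.478,.2865,.039,34.5)"
```

```text
t 0.1 pos [0.2794 0.5585 0.263 ] yaw 63.43 F [-0.   0.2 -0.2] open 88.4 q [-1.07  0.69 -0.19  1.57  0.16  0.9  -0.22]
  d [-4.987 -2.568  3.738] a [-0.015  0.005  4.821]
```

>>> servo_tool(deltas=[{"dx": -0.8, "dy": -0.4, "dz": 0.3, "ax": 0, "ay": 0, "az": 0.8, "hand": 75}, {"dx": -1.6, "dy": -0.8, "dz": 0.6, "ax": 0, "ay": 0, "az": 1.6, "hand": 75}, {"dx": -2.4, "dy": -1.2, "dz": 1.0, "ax": 0, "ay": 0, "az": 2.4, "hand": 75}, {"dx": -3.2, "dy": -1.7, "dz": 1.4, "ax": 0, "ay": 0, "az": 3.2, "hand": 75}, {"dx": -4.0, "dy": -2.1, "dz": 1.8, "ax": 0, "ay": 0, "az": 4.0, "hand": 75}, {"dx": -4.7, "dy": -2.45, "dz": 2.1, "ax": 0, "ay": 0, "az": 4.6, "hand": 75}, {"dx": -4.99, "dy": -2.57, "dz": 2.22, "ax": 0, "ay": 0, "az": 4.82, "hand": 75}, {"dx": -4.99, "dy": -2.57, "dz": 2.22, "ax": 0, "ay": 0, "az": 4.82, "hand": 75}, {"dx": -4.99, "dy": -2.57, "dz": 2.22, "ax": 0, "ay": 0, "az": 4.82, "hand": 75}])

```text
clock: 1.23
tool_pos: [0.4772, 0.2899, 0.1311]
eef_rot: [0.464, 0.886, 0.001, -0.001]
contact_force: [0.3, 1.2, -0.4]
opening: 0.85
```

```bash
python3 -c "
from h import *
plan(.478,.2865,.039,34.5)
for n in('top','scene'):
    p,d=eyes.snapshot(n); cv2.imwrite(f'pics/{n}1.png',p[:,:,::-1])
    x,y=proj(n,[.478,.2865,.07]).astype(int);w=45
    cv2.imwrite(f'pics/c1_{n}.png',cv2.resize(p[y-w:y+w,x-w:x+w,::-1],(400,400),interpolation=2))
cv2.imwrite('pics/c1.png',np.hstack([cv2.imread(f'pics/c1_{n}.png') for n in('top','scene')]))
"
```

```text
t 1.23 pos [0.4772 0.2899 0.1311] yaw 34.72 F [ 0.3  1.2 -0.4] open 74.9 q [-0.58  0.8  -0.08  1.88  0.13  0.47 -0.15]
  d [-0.058 -0.023  1.534] a [ 0.012 -0.022  0.037]
```

View pics/c1.png

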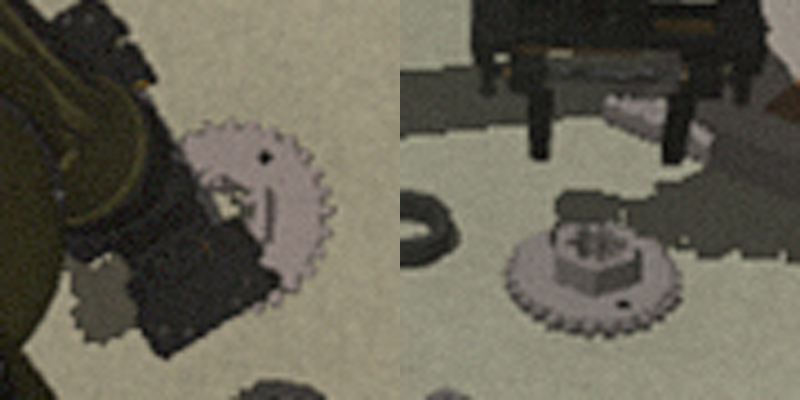

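The arm is above the large sprocket, which is in the top view and below the fingers in the scene view. Next I'll settle and descend.

```bash
python3 -c "
from h import *
plan(.478,.2865,.039,34.5)
"
```

```text
t 1.32 pos [0.4773 0.2897 0.1312] yaw 34.73 F [-0.   0.7  0.1] open 74.9 q [-0.58  0.8  -0.08  1.88  0.13  0.47 -0.15]
  d [-0.053 -0.023  1.536] a [ 0.013 -0.016  0.038]
```

>>> servo_tool(deltas=[{"dx": -0.05, "dy": -0.02, "dz": 0.5, "ax": 0, "ay": 0, "az": 0.04, "hand": 75}, {"dx": -0.05, "dy": -0.02, "dz": 0.9, "ax": 0, "ay": 0, "az": 0.04, "hand": 75}, {"dx": -0.05, "dy": -0.02, "dz": 1.1, "ax": 0, "ay": 0, "az": 0.04, "hand": 75}, {"dx": -0.05, "dy": -0.02, "dz": 1.1, "ax": 0, "ay": 0, "az": 0.04, "hand": 75}])

```text
clock: 1.82
tool_pos: [0.4784, 0.2847, 0.0643]
eef_rot: [0.467, 0.884, -0.0, -0.0]
contact_force: [0.2, -0.6, -0.1]
opening: 0.853
```

```bash
python3 -c "
from h import *
plan(.478,.2865,.039,34.5)
"
```

```text
t 1.82 pos [0.4784 0.2847 0.0643] yaw 34.35 F [ 0.2 -0.6 -0.1] open 75.2 q [-0.58  0.91 -0.06  1.9   0.14  0.33 -0.16]
  d [0.028 0.011 0.421] a [-0.007 -0.004 -0.025]
```

>>> servo_tool(deltas=[{"dx": 0.03, "dy": 0.01, "dz": 0.2, "ax": 0, "ay": 0, "az": 0, "hand": 75}, {"dx": 0.03, "dy": 0.01, "dz": 0.4, "ax": 0, "ay": 0, "az": 0, "hand": 75}, {"dx": 0.03, "dy": 0.01, "dz": 0.4, "ax": 0, "ay": 0, "az": 0, "hand": 75}, {"dx": 0.03, "dy": 0.01, "dz": 0.4, "ax": 0, "ay": 0, "az": 0, "hand": 75}])

```text
clock: 2.33
tool_pos: [0.4786, 0.2858, 0.0405]
eef_rot: [0.467, 0.884, 0.0, 0.0]
contact_force: [0.9, 0.5, 0.0]
opening: 0.849
```

```bash
python3 -c "
from h import *
plan(.478,.2865,.039,34.5)
p,d=eyes.snapshot('scene')
x,y=proj('scene',[.478,.2865,.03]).astype(int);w=30
cv2.imwrite(f'pics/c2.png',cv2.convertScaleAbs(cv2.resize(p[y-w:y+w,x-w:x+w,::-1],(500,500),interpolation=2),alpha=1.6))
"
```

```text
t 2.33 pos [0.4786 0.2858 0.0405] yaw 34.26 F [0.9 0.5 0. ] open 74.8 q [-0.59  0.95 -0.05  1.9   0.15  0.29 -0.16]
  d [ 0.016 -0.002  0.026] a [ 0.    -0.    -0.041]
```

View pics/c2.png

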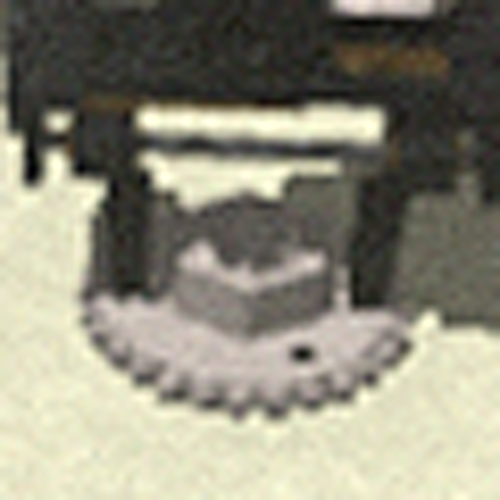

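The fingers straddle the boss, which sits centred between them and clear of the plate. Closing.

>>> servo_tool(deltas=[{"dx": 0.015, "dy": 0, "dz": 0, "ax": 0, "ay": 0, "az": 0, "hand": 60}, {"dx": 0.015, "dy": 0, "dz": 0, "ax": 0, "ay": 0, "az": 0, "hand": 50}, {"dx": 0.015, "dy": 0, "dz": 0, "ax": 0, "ay": 0, "az": 0, "hand": 50}, {"dx": 0.015, "dy": 0, "dz": 0, "ax": 0, "ay": 0, "az": 0, "hand": 45}, {"dx": 0.015, "dy": 0, "dz": 0, "ax": 0, "ay": 0, "az": 0, "hand": 45}], newtons=40)

```text
clock: 3.0
tool_pos: [0.4781, 0.2867, 0.0407]
eef_rot: [0.467, 0.884, 0.0, 0.0]
contact_force: [-1.0, 0.6, 2.9]
opening: 0.609
```

```bash
python3 -c "
from h import *
plan(.547,.016,.20,36.8)
"
```

```text
t 3.0 pos [0.4781 0.2867 0.0407] yaw 34.27 F [-1.   0.6  2.9] open 53.6 q [-0.59  0.95 -0.05  1.9   0.15  0.29 -0.17]
  d [-4.375 -1.591 -2.656] a [ 0.004 -0.001 -0.422]
```

>>> servo_tool(deltas=[{"dx": 0, "dy": 0, "dz": -0.5, "ax": 0, "ay": 0, "az": 0, "hand": 45}, {"dx": -0.3, "dy": -0.1, "dz": -1.2, "ax": 0, "ay": 0, "az": 0, "hand": 45}, {"dx": -0.9, "dy": -0.35, "dz": -1.9, "ax": 0, "ay": 0, "az": -0.1, "hand": 45}, {"dx": -1.7, "dy": -0.6, "dz": -2.5, "ax": 0, "ay": 0, "az": -0.2, "hand": 45}, {"dx": -2.5, "dy": -0.9, "dz": -2.65, "ax": 0, "ay": 0, "az": -0.3, "hand": 45}, {"dx": -3.2, "dy": -1.2, "dz": -2.65, "ax": 0, "ay": 0, "az": -0.4, "hand": 45}, {"dx": -3.8, "dy": -1.4, "dz": -2.65, "ax": 0, "ay": 0, "az": -0.42, "hand": 45}, {"dx": -4.2, "dy": -1.55, "dz": -2.65, "ax": 0, "ay": 0, "az": -0.42, "hand": 45}, {"dx": -4.38, "dy": -1.59, "dz": -2.65, "ax": 0, "ay": 0, "az": -0.42, "hand": 45}, {"dx": -4.38, "dy": -1.59, "dz": -2.65, "ax": 0, "ay": 0, "az": -0.42, "hand": 45}])

```text
clock: 4.25
tool_pos: [0.5469, 0.0156, 0.199]
eef_rot: [0.448, 0.894, -0.0, -0.001]
contact_force: [0.1, 0.7, -5.3]
opening: 0.608
```

>>> servo_tool(deltas=[{"dx": 0, "dy": 0, "dz": 0, "ax": 0, "ay": 0, "az": 0, "hand": 45}, {"dx": 0, "dy": 0, "dz": 0, "ax": 0, "ay": 0, "az": 0, "hand": 45}])

```text
clock: 4.5
tool_pos: [0.5469, 0.0173, 0.1995]
eef_rot: [0.447, 0.895, 0.0, -0.0]
contact_force: [-0.5, 0.2, -4.9]
opening: 0.608
```

```bash
python3 -c "
from h import *
plan(.547,.016,.20,36.8)
ims=[]
for n in('top','scene'):
    p,d=eyes.snapshot(n); cv2.imwrite(f'pics/{n}3.png',p[:,:,::-1]); np.savez(f'pics/{n}3.npz',p=p,d=d)
    x,y=proj(n,[.547,.016,.14]).astype(int);w=40
    ims.append(cv2.convertScaleAbs(cv2.resize(p[y-w:y+w,x-w:x+w,::-1],(400,400),interpolation=2),alpha=1.6)); print(x-w,y-w)
cv2.imwrite('pics/c3.png',np.hstack(ims))
"
```

```text
t 4.5 pos [0.5469 0.0173 0.1995] yaw 36.93 F [-0.5  0.2 -4.9] open 53.6 q [ 0.    0.68 -0.19  1.87  0.21  0.62  0.32]
  d [-0.018 -0.011 -0.009] a [ 0.002 -0.008  0.021]
218 171
249 149
```

View pics/c3.png

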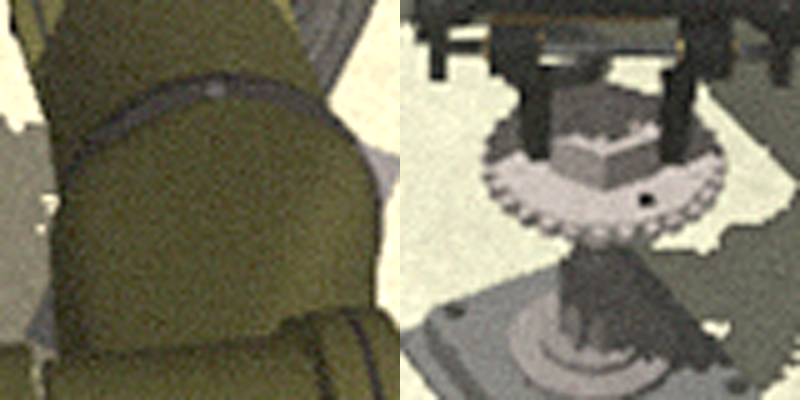

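The scene view shows the sprocket held level over the hub, with the dimple on the motor side at crop (645,200). The top view is blocked by the arm. I'll descend onto the pilot and watch the forces.

>>> servo_tool(deltas=[{"dx": -0.02, "dy": -0.01, "dz": 0.3, "ax": 0, "ay": 0, "az": 0.02, "hand": 45}, {"dx": -0.02, "dy": -0.01, "dz": 0.55, "ax": 0, "ay": 0, "az": 0.02, "hand": 45}, {"dx": -0.02, "dy": -0.01, "dz": 0.7, "ax": 0, "ay": 0, "az": 0.02, "hand": 45}, {"dx": -0.02, "dy": -0.01, "dz": 0.8, "ax": 0, "ay": 0, "az": 0.02, "hand": 45}, {"dx": -0.02, "dy": -0.01, "dz": 0.84, "ax": 0, "ay": 0, "az": 0.02, "hand": 45}, {"dx": -0.02, "dy": -0.01, "dz": 0.84, "ax": 0, "ay": 0, "az": 0.02, "hand": 45}])

```text
clock: 5.35
tool_pos: [0.5475, 0.0144, 0.1492]
eef_rot: [0.449, 0.894, 0.0, 0.0]
contact_force: [-0.6, 0.2, -4.7]
opening: 0.612
```

```bash
python3 -c "
from h import *
plan(.547,.016,.1427,36.8)
print(r.get_state()['moment'])
"
```

```text
t 5.35 pos [0.5475 0.0144 0.1492] yaw 36.67 F [-0.6  0.2 -4.7] open 53.9 q [-0.01  0.76 -0.16  1.9   0.24  0.5   0.3 ]
  d [0.027 0.009 0.108] a [ 0.002  0.001 -0.022]
[ 0.03534217  0.02910842 -0.02722287]
```

>>> servo_tool(deltas=[{"dx": 0.025, "dy": 0.01, "dz": 0.05, "ax": 0, "ay": 0, "az": 0, "hand": 45}, {"dx": 0.025, "dy": 0.01, "dz": 0.1, "ax": 0, "ay": 0, "az": 0, "hand": 45}, {"dx": 0.025, "dy": 0.01, "dz": 0.1, "ax": 0, "ay": 0, "az": 0, "hand": 45}])

```text
clock: 5.72
tool_pos: [0.5468, 0.016, 0.1429]
eef_rot: [0.449, 0.894, -0.0, -0.0]
contact_force: [0.6, -0.1, -5.4]
opening: 0.607
```

```bash
python3 -c "
from h import *
plan(.547,.016,.1427,36.8)
print(r.get_state()['moment'])
p,d=eyes.snapshot('scene'); np.savez('pics/scene5.npz',p=p,d=d)
x,y=proj('scene',[.547,.016,.1]).astype(int);w=40
cv2.imwrite('pics/c5.png',cv2.convertScaleAbs(cv2.resize(p[y-w:y+w,x-w:x+w,::-1],(600,600),interpolation=2),alpha=1.6)); print(x-w,y-w)
"
```

```text
t 5.72 pos [0.5468 0.016  0.1429] yaw 36.67 F [ 0.6 -0.1 -5.4] open 53.5 q [-0.02  0.77 -0.16  1.91  0.24  0.49  0.29]
  d [-0.001  0.003  0.003] a [-0.003 -0.003 -0.021]
[-0.02994041  0.01903553 -0.04712038]
248 161
```

View pics/c5.png

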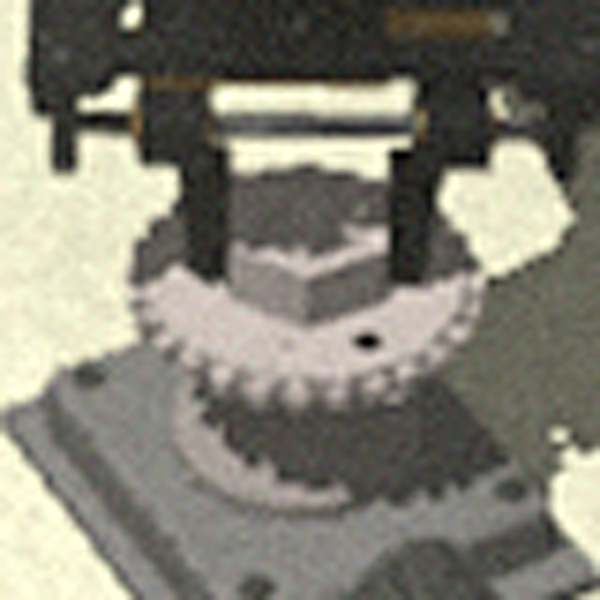

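The bore is over the pilot with no side force. The next short step enters the splines.

>>> servo_tool(deltas=[{"dx": 0, "dy": 0, "dz": 0.05, "ax": 0, "ay": 0, "az": 0, "hand": 45}, {"dx": 0, "dy": 0, "dz": 0.1, "ax": 0, "ay": 0, "az": 0, "hand": 45}, {"dx": 0, "dy": 0, "dz": 0.13, "ax": 0, "ay": 0, "az": 0, "hand": 45}, {"dx": 0, "dy": 0, "dz": 0.13, "ax": 0, "ay": 0, "az": 0, "hand": 45}])

```text
clock: 6.28
tool_pos: [0.5469, 0.0159, 0.1351]
eef_rot: [0.449, 0.894, -0.0, -0.0]
contact_force: [-1.0, 0.0, -5.3]
opening: 0.61
```

```bash
python3 -c "
from h import *
plan(.547,.016,.0907,36.8)
print(r.get_state()['moment'])
"
```

```text
t 6.28 pos [0.5469 0.0159 0.1351] yaw 36.67 F [-1.   0.  -5.3] open 53.8 q [-0.02  0.78 -0.15  1.91  0.24  0.47  0.29]
  d [-0.     0.003  0.739] a [-0.004 -0.003 -0.022]
[-0.05045193  0.16479342  0.03916852]
```

It is 5 mm into the splines with no resistance. Continuing to just above the shoulder.

>>> servo_tool(deltas=[{"dx": 0, "dy": 0, "dz": 0.12, "ax": 0, "ay": 0, "az": 0, "hand": 45}, {"dx": 0, "dy": 0, "dz": 0.28, "ax": 0, "ay": 0, "az": 0, "hand": 45}, {"dx": 0, "dy": 0, "dz": 0.44, "ax": 0, "ay": 0, "az": 0, "hand": 45}, {"dx": 0, "dy": 0, "dz": 0.58, "ax": 0, "ay": 0, "az": 0, "hand": 45}, {"dx": 0, "dy": 0, "dz": 0.66, "ax": 0, "ay": 0, "az": 0, "hand": 45}, {"dx": 0, "dy": 0, "dz": 0.69, "ax": 0, "ay": 0, "az": 0, "hand": 45}, {"dx": 0, "dy": 0, "dz": 0.69, "ax": 0, "ay": 0, "az": 0, "hand": 45}])

```text
clock: 7.15
tool_pos: [0.5468, 0.0159, 0.0938]
eef_rot: [0.449, 0.894, -0.0, -0.0]
contact_force: [-1.2, 0.9, -5.9]
opening: 0.609
```

```bash
python3 -c "
from h import *
plan(.547,.016,.0907,36.8)
print(r.get_state()['moment'])
"
```

```text
t 7.15 pos [0.5468 0.0159 0.0938] yaw 36.67 F [-1.2  0.9 -5.9] open 53.7 q [-0.04  0.85 -0.13  1.93  0.26  0.38  0.27]
  d [-0.001  0.003  0.051] a [-0.004 -0.003 -0.021]
[-0.05711593  0.41043295  0.04158729]
```

>>> servo_tool(deltas=[{"dx": 0, "dy": 0, "dz": 0.03, "ax": 0, "ay": 0, "az": 0, "hand": 45}, {"dx": 0, "dy": 0, "dz": 0.055, "ax": 0, "ay": 0, "az": 0, "hand": 45}, {"dx": 0, "dy": 0, "dz": 0.055, "ax": 0, "ay": 0, "az": 0, "hand": 45}])

```text
clock: 7.52
tool_pos: [0.5468, 0.0159, 0.0908]
eef_rot: [0.449, 0.894, -0.0, -0.0]
contact_force: [-3.0, 0.2, -2.0]
opening: 0.613
```

```bash
python3 -c "
from h import *
plan(.547,.016,.0907,36.8)
print(r.get_state()['moment'])
"
```

```text
t 7.53 pos [0.5468 0.0159 0.0908] yaw 36.66 F [-3.   0.2 -2. ] open 54.0 q [-0.04  0.86 -0.13  1.93  0.26  0.37  0.27]
  d [-0.     0.004  0.001] a [-0.003 -0.001 -0.023]
[-0.05511397  0.63274529  0.07399655]
```

Contact is starting at exactly the expected height. Releasing and rising.

>>> servo_tool(deltas=[{"dx": 0, "dy": 0, "dz": 0.005, "ax": 0, "ay": 0, "az": 0, "hand": 58}, {"dx": 0, "dy": 0, "dz": 0, "ax": 0, "ay": 0, "az": 0, "hand": 74}, {"dx": 0, "dy": 0, "dz": 0, "ax": 0, "ay": 0, "az": 0, "hand": 74}, {"dx": 0, "dy": 0, "dz": -0.2, "ax": 0, "ay": 0, "az": 0, "hand": 74}, {"dx": 0, "dy": 0, "dz": -0.7, "ax": 0, "ay": 0, "az": 0, "hand": 74}, {"dx": 0, "dy": 0, "dz": -1.4, "ax": 0, "ay": 0, "az": 0, "hand": 74}, {"dx": 0, "dy": 0, "dz": -2.0, "ax": 0, "ay": 0, "az": 0, "hand": 74}, {"dx": 0, "dy": 0, "dz": -2.3, "ax": 0, "ay": 0, "az": 0, "hand": 74}])

```text
clock: 8.52
tool_pos: [0.548, 0.016, 0.2316]
eef_rot: [0.449, 0.894, 0.001, 0.002]
contact_force: [0.2, 0.2, -1.1]
opening: 0.839
```

```bash
python3 -c "
from h import *
plan(.466,-.295,.13,29)
p,d=eyes.snapshot('scene'); np.savez('pics/scene6.npz',p=p,d=d); W=world('scene',d)
x,y=proj('scene',[.547,.016,.07]).astype(int);w=40
cv2.imwrite('pics/c6.png',cv2.convertScaleAbs(cv2.resize(p[y-w:y+w,x-w:x+w,::-1],(600,600),interpolation=2),alpha=1.6)); print(x-w,y-w)
z=W[y-w:y+w,x-w:x+w,2]; h,e=np.histogram(z,bins=np.arange(.03,.12,.004)); print(list(zip(e.round(3),h)))
"
```

```text
t 8.53 pos [0.548  0.016  0.2316] yaw 36.66 F [ 0.2  0.2 -1.1] open 73.9 q [ 0.01  0.63 -0.21  1.84  0.2   0.69  0.33]
  d [-3.339 -4.197  1.686] a [0.036 0.018 1.276]
248 169
[(np.float64(0.03), np.int64(260)), (np.float64(0.034), np.int64(417)), (np.float64(0.038), np.int64(92)), (np.float64(0.042), np.int64(82)), (np.float64(0.046), np.int64(116)), (np.float64(0.05), np.int64(54)), (np.float64(0.054), np.int64(123)), (np.float64(0.058), np.int64(461)), (np.float64(0.062), np.int64(183)), (np.float64(0.066), np.int64(29)), (np.float64(0.07), np.int64(20)), (np.float64(0.074), np.int64(25)), (np.float64(0.078), np.int64(29)), (np.float64(0.082), np.int64(87)), (np.float64(0.086), np.int64(53)), (np.float64(0.09), np.int64(14)), (np.float64(0.094), np.int64(28)), (np.float64(0.098), np.int64(24)), (np.float64(0.102), np.int64(16)), (np.float64(0.106), np.int64(29)), (np.float64(0.11), np.int64(22)), (np.float64(0.114), np.int64(0))]
```

View pics/c6.png

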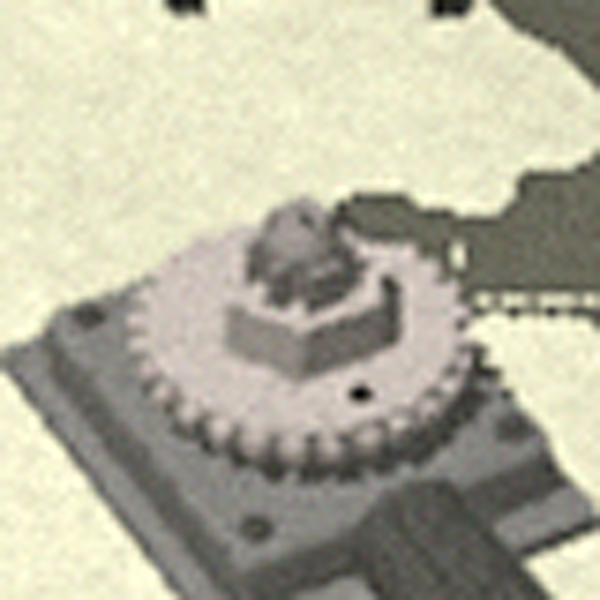

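The large sprocket is home: the plate top is at about 62 mm, the boss top at about 86 mm, and the dimple at (360,393) is on the motor side. Next is the bare aluminium small sprocket, approached from above.

>>> servo_tool(deltas=[{"dx": -0.4, "dy": -0.5, "dz": 0.1, "ax": 0, "ay": 0, "az": 0.2, "hand": 74}, {"dx": -1.0, "dy": -1.2, "dz": 0.3, "ax": 0, "ay": 0, "az": 0.4, "hand": 74}, {"dx": -1.6, "dy": -2.0, "dz": 0.6, "ax": 0, "ay": 0, "az": 0.6, "hand": 74}, {"dx": -2.2, "dy": -2.8, "dz": 1.0, "ax": 0, "ay": 0, "az": 0.9, "hand": 74}, {"dx": -2.8, "dy": -3.5, "dz": 1.4, "ax": 0, "ay": 0, "az": 1.1, "hand": 74}, {"dx": -3.2, "dy": -4.0, "dz": 1.6, "ax": 0, "ay": 0, "az": 1.27, "hand": 74}, {"dx": -3.34, "dy": -4.2, "dz": 1.69, "ax": 0.02, "ay": 0.01, "az": 1.28, "hand": 74}, {"dx": -3.34, "dy": -4.2, "dz": 1.69, "ax": 0.02, "ay": 0.01, "az": 1.28, "hand": 74}, {"dx": -3.34, "dy": -4.2, "dz": 1.69, "ax": 0.02, "ay": 0.01, "az": 1.28, "hand": 74}])

```text
clock: 9.7
tool_pos: [0.466, -0.2929, 0.1278]
eef_rot: [0.506, 0.862, 0.0, -0.001]
contact_force: [0.7, -0.0, 0.1]
opening: 0.84
```

>>> servo_tool(deltas=[{"dx": 0, "dy": 0, "dz": 0.1, "ax": 0, "ay": 0, "az": 0, "hand": 74}, {"dx": 0, "dy": 0, "dz": 0.2, "ax": 0, "ay": 0, "az": 0, "hand": 74}, {"dx": 0, "dy": 0, "dz": 0.2, "ax": 0, "ay": 0, "az": 0, "hand": 74}])

```text
clock: 10.07
tool_pos: [0.4644, -0.2947, 0.1146]
eef_rot: [0.507, 0.862, -0.001, -0.002]
contact_force: [-0.1, 0.6, -0.8]
opening: 0.841
```

```bash
python3 -c "
from h import *
plan(.4664,-.2946,.04,29)
ims=[]
for n in('top','scene'):
    p,d=eyes.snapshot(n); 
    x,y=proj(n,[.4664,-.2946,.05]).astype(int);w=35
    ims.append(cv2.convertScaleAbs(cv2.resize(p[y-w:y+w,x-w:x+w,::-1],(400,400),interpolation=2),alpha=1.6)); print(x-w,y-w)
cv2.imwrite('pics/c7.png',np.hstack(ims))
"
```

```text
t 10.07 pos [ 0.4644 -0.2947  0.1146] yaw 29.04 F [-0.1  0.6 -0.8] open 74.1 q [ 0.58  0.82 -0.17  1.91  0.3   0.44  0.7 ]
  d [-0.018  0.033  1.244] a [-0.026 -0.019  0.006]
340 215
148 235
```

View pics/c7.png

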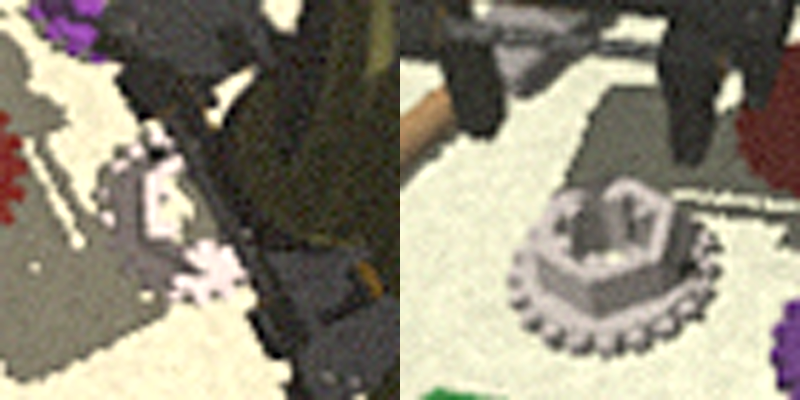

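The small bare sprocket at scene crop (610,270) is below the fingers, and the purple and red look-alikes are clear. Descending.

>>> servo_tool(deltas=[{"dx": -0.02, "dy": 0.03, "dz": 0.4, "ax": -0.02, "ay": -0.02, "az": 0, "hand": 74}, {"dx": -0.02, "dy": 0.03, "dz": 0.75, "ax": -0.02, "ay": -0.02, "az": 0, "hand": 74}, {"dx": -0.02, "dy": 0.03, "dz": 1.0, "ax": -0.02, "ay": -0.02, "az": 0, "hand": 74}, {"dx": -0.02, "dy": 0.03, "dz": 1.1, "ax": -0.02, "ay": -0.02, "az": 0, "hand": 74}, {"dx": -0.02, "dy": 0.03, "dz": 1.1, "ax": -0.02, "ay": -0.02, "az": 0, "hand": 74}])

```text
clock: 10.8
tool_pos: [0.4665, -0.2955, 0.0491]
eef_rot: [0.508, 0.862, -0.0, 0.0]
contact_force: [0.2, -0.4, 0.2]
opening: 0.836
```

```bash
python3 -c "
from h import *
plan(.4664,-.2946,.0405,29)
"
```

```text
t 10.8 pos [ 0.4665 -0.2955  0.0491] yaw 28.99 F [ 0.2 -0.4  0.2] open 73.7 q [ 0.55  0.94 -0.12  1.92  0.33  0.31  0.67]
  d [0.014 0.005 0.143] a [-0.002  0.009 -0.002]
```

>>> servo_tool(deltas=[{"dx": 0.01, "dy": 0.005, "dz": 0.1, "ax": 0, "ay": 0, "az": 0, "hand": 74}, {"dx": 0.01, "dy": 0.005, "dz": 0.14, "ax": 0, "ay": 0, "az": 0, "hand": 74}, {"dx": 0.01, "dy": 0.005, "dz": 0.14, "ax": 0, "ay": 0, "az": 0, "hand": 74}, {"dx": 0.01, "dy": 0.005, "dz": 0.14, "ax": 0, "ay": 0, "az": 0, "hand": 60}, {"dx": 0.01, "dy": 0.005, "dz": 0.14, "ax": 0, "ay": 0, "az": 0, "hand": 50}, {"dx": 0.01, "dy": 0.005, "dz": 0.14, "ax": 0, "ay": 0, "az": 0, "hand": 45}, {"dx": 0.01, "dy": 0.005, "dz": 0.14, "ax": 0, "ay": 0, "az": 0, "hand": 45}, {"dx": 0.01, "dy": 0.005, "dz": 0.14, "ax": 0, "ay": 0, "az": 0, "hand": 45}], newtons=40)

```text
clock: 11.8
tool_pos: [0.4663, -0.2949, 0.0409]
eef_rot: [0.508, 0.862, -0.0, 0.0]
contact_force: [-1.2, 0.6, 2.2]
opening: 0.609
```

```bash
python3 -c "
from h import *
plan(.5468,.0159,.225,-23.5)
p,d=eyes.snapshot('scene'); 
x,y=proj('scene',[.4664,-.2946,.03]).astype(int);w=25
cv2.imwrite('pics/c8.png',cv2.convertScaleAbs(cv2.resize(p[y-w:y+w,x-w:x+w,::-1],(500,500),interpolation=2),alpha=1.6))
"
```

```text
t 11.8 pos [ 0.4663 -0.2949  0.0409] yaw 28.98 F [-1.2  0.6  2.2] open 53.6 q [ 0.55  0.95 -0.12  1.92  0.34  0.29  0.66]
  d [ 3.879  3.682 -3.074] a [1.000e-03 1.200e-02 8.746e+00]
```

View pics/c8.png

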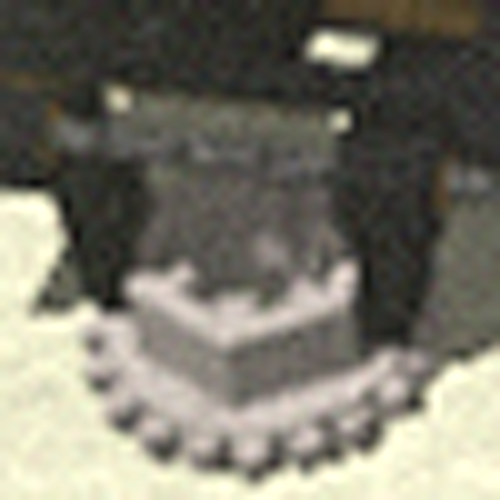

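Gripped at 53.6 mm across the flats, with the boss square in the pads. Lift and carry to the hub with about 52° of turn.

>>> servo_tool(deltas=[{"dx": 0, "dy": 0, "dz": -0.5, "ax": 0, "ay": 0, "az": 0, "hand": 45}, {"dx": 0.2, "dy": 0.2, "dz": -1.2, "ax": 0, "ay": 0, "az": 0.6, "hand": 45}, {"dx": 0.6, "dy": 0.6, "dz": -2.0, "ax": 0, "ay": 0, "az": 1.8, "hand": 45}, {"dx": 1.2, "dy": 1.1, "dz": -2.6, "ax": 0, "ay": 0, "az": 3.1, "hand": 45}, {"dx": 1.8, "dy": 1.7, "dz": -3.0, "ax": 0, "ay": 0, "az": 4.5, "hand": 45}, {"dx": 2.4, "dy": 2.3, "dz": -3.07, "ax": 0, "ay": 0, "az": 5.9, "hand": 45}, {"dx": 3.0, "dy": 2.8, "dz": -3.07, "ax": 0, "ay": 0, "az": 7.2, "hand": 45}, {"dx": 3.5, "dy": 3.3, "dz": -3.07, "ax": 0, "ay": 0, "az": 8.2, "hand": 45}, {"dx": 3.8, "dy": 3.6, "dz": -3.07, "ax": 0, "ay": 0, "az": 8.7, "hand": 45}, {"dx": 3.88, "dy": 3.68, "dz": -3.07, "ax": 0, "ay": 0, "az": 8.72, "hand": 45}])

```text
clock: 13.1
tool_pos: [0.5467, 0.0186, 0.2241]
eef_rot: [0.834, 0.551, -0.0, -0.0]
contact_force: [-0.0, -1.1, -2.0]
opening: 0.614
```

>>> servo_tool(deltas=[{"dx": 0, "dy": 0, "dz": 0, "ax": 0, "ay": 0, "az": 0, "hand": 45}, {"dx": 0, "dy": 0, "dz": 0, "ax": 0, "ay": 0, "az": 0, "hand": 45}, {"dx": 0, "dy": 0, "dz": 0, "ax": 0, "ay": 0, "az": 0, "hand": 45}])

```text
clock: 13.48
tool_pos: [0.5465, 0.0145, 0.2248]
eef_rot: [0.836, 0.549, -0.0, 0.001]
contact_force: [0.3, -0.1, -2.9]
opening: 0.617
```

```bash
python3 -c "
from h import *
plan(.5468,.0159,.16,-23.3)
p,d=eyes.snapshot('scene'); np.savez('pics/scene9.npz',p=p,d=d)
x,y=proj('scene',[.547,.016,.15]).astype(int);w=40
cv2.imwrite('pics/c9.png',cv2.convertScaleAbs(cv2.resize(p[y-w:y+w,x-w:x+w,::-1],(600,600),interpolation=2),alpha=1.6)); print(x-w,y-w)
"
```

```text
t 13.47 pos [0.5465 0.0145 0.2248] yaw -23.45 F [ 0.3 -0.1 -2.9] open 54.4 q [-0.19  0.64  0.12  1.86 -0.12  0.65 -0.4 ]
  d [ 0.025 -0.006  1.079] a [ 0.009  0.012 -0.025]
249 146
```

View pics/c9.png

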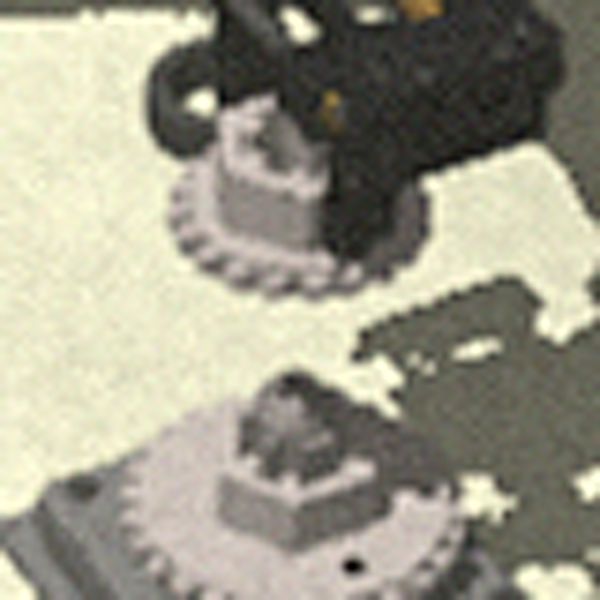

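The small sprocket is held level above the hub. Its dimple should be under the near finger, towards the motor, and it isn't visible anywhere else on the plate. Descending to the pilot.

>>> servo_tool(deltas=[{"dx": 0.02, "dy": -0.005, "dz": 0.3, "ax": 0, "ay": 0, "az": -0.02, "hand": 45}, {"dx": 0.02, "dy": -0.005, "dz": 0.7, "ax": 0, "ay": 0, "az": -0.02, "hand": 45}, {"dx": 0.02, "dy": -0.005, "dz": 1.0, "ax": 0, "ay": 0, "az": -0.02, "hand": 45}, {"dx": 0.02, "dy": -0.005, "dz": 1.2, "ax": 0, "ay": 0, "az": -0.02, "hand": 45}, {"dx": 0.02, "dy": -0.005, "dz": 1.25, "ax": 0, "ay": 0, "az": -0.02, "hand": 45}, {"dx": 0.02, "dy": -0.005, "dz": 1.25, "ax": 0, "ay": 0, "az": -0.02, "hand": 45}, {"dx": 0.02, "dy": -0.005, "dz": 1.25, "ax": 0, "ay": 0, "az": -0.02, "hand": 45}])

```text
clock: 14.4
tool_pos: [0.5474, 0.0171, 0.1503]
eef_rot: [0.835, 0.55, 0.001, 0.001]
contact_force: [-0.2, 0.3, -3.6]
opening: 0.616
```

```bash
python3 -c "
from h import *
plan(.5468,.0159,.1435,-23.3)
print(r.get_state()['moment'])
"
```

```text
t 14.4 pos [0.5474 0.0171 0.1503] yaw -23.22 F [-0.2  0.3 -3.6] open 54.2 q [-0.17  0.76  0.09  1.91 -0.14  0.48 -0.39]
  d [-0.023 -0.002  0.114] a [0.019 0.001 0.014]
[-0.02035522  0.0786411  -0.01015041]
```

>>> servo_tool(deltas=[{"dx": -0.015, "dy": 0, "dz": 0.05, "ax": 0.01, "ay": 0, "az": 0.01, "hand": 45}, {"dx": -0.015, "dy": 0, "dz": 0.11, "ax": 0.01, "ay": 0, "az": 0.01, "hand": 45}, {"dx": -0.015, "dy": 0, "dz": 0.11, "ax": 0.01, "ay": 0, "az": 0.01, "hand": 45}, {"dx": -0.015, "dy": 0, "dz": 0.11, "ax": 0.01, "ay": 0, "az": 0.01, "hand": 45}])

```text
clock: 14.9
tool_pos: [0.5466, 0.0163, 0.1431]
eef_rot: [0.835, 0.55, -0.0, 0.0]
contact_force: [-0.3, -0.3, -2.5]
opening: 0.612
```

```bash
python3 -c "
from h import *
plan(.5468,.0159,.135,-23.3)
print(r.get_state()['moment'])
"
```

```text
t 14.9 pos [0.5466 0.0163 0.1431] yaw -23.27 F [-0.3 -0.3 -2.5] open 53.9 q [-0.17  0.77  0.09  1.91 -0.14  0.46 -0.39]
  d [-0.005  0.005  0.135] a [-0.002  0.007  0.005]
[-0.09811276  0.05016187  0.02637132]
```

>>> servo_tool(deltas=[{"dx": 0, "dy": 0, "dz": 0.04, "ax": 0, "ay": 0, "az": 0, "hand": 45}, {"dx": 0, "dy": 0, "dz": 0.08, "ax": 0, "ay": 0, "az": 0, "hand": 45}, {"dx": 0, "dy": 0, "dz": 0.12, "ax": 0, "ay": 0, "az": 0, "hand": 45}, {"dx": 0, "dy": 0, "dz": 0.12, "ax": 0, "ay": 0, "az": 0, "hand": 45}])

```text
clock: 15.4
tool_pos: [0.5463, 0.0163, 0.1356]
eef_rot: [0.835, 0.55, -0.001, -0.0]
contact_force: [-0.2, -1.2, -2.9]
opening: 0.614
```

```bash
python3 -c "
from h import *
plan(.5468,.0159,.127,-23.3)
print(r.get_state()['moment'])
"
```

```text
t 15.4 pos [0.5463 0.0163 0.1356] yaw -23.27 F [-0.2 -1.2 -2.9] open 54.1 q [-0.17  0.78  0.09  1.92 -0.14  0.45 -0.39]
  d [-0.003  0.011  0.143] a [-0.009  0.01   0.005]
[ 0.02399986  0.26913568 -0.05905485]
```

The small sprocket is in the splines without resistance. Lowering it onto the boss.

>>> servo_tool(deltas=[{"dx": 0, "dy": 0.005, "dz": 0.05, "ax": 0, "ay": 0, "az": 0, "hand": 45}, {"dx": 0, "dy": 0.005, "dz": 0.1, "ax": 0, "ay": 0, "az": 0, "hand": 45}, {"dx": 0, "dy": 0.005, "dz": 0.14, "ax": 0, "ay": 0, "az": 0, "hand": 45}, {"dx": 0, "dy": 0.005, "dz": 0.145, "ax": 0, "ay": 0, "az": 0, "hand": 45}, {"dx": 0, "dy": 0.005, "dz": 0.145, "ax": 0, "ay": 0, "az": 0, "hand": 45}])

```text
clock: 16.02
tool_pos: [0.5464, 0.0163, 0.127]
eef_rot: [0.835, 0.55, -0.001, -0.0]
contact_force: [-2.6, 1.1, -2.4]
opening: 0.61
```

```bash
python3 -c "
from h import *
plan(.5468,.0159,.127,-23.3)
print(r.get_state()['moment'])
"
```

```text
t 16.02 pos [0.5464 0.0163 0.127 ] yaw -23.27 F [-2.6  1.1 -2.4] open 53.8 q [-0.16  0.8   0.08  1.92 -0.14  0.43 -0.38]
  d [-0.003  0.009 -0.   ] a [-0.012  0.011  0.005]
[ 0.1706892   0.64605464 -0.01845991]
```

Nudging down slightly to confirm the contact.

>>> servo_tool(deltas=[{"dx": 0, "dy": 0, "dz": 0.015, "ax": 0, "ay": 0, "az": 0, "hand": 45}, {"dx": 0, "dy": 0, "dz": 0.015, "ax": 0, "ay": 0, "az": 0, "hand": 45}])

```text
clock: 16.27
tool_pos: [0.5464, 0.0163, 0.1269]
eef_rot: [0.835, 0.55, -0.001, -0.0]
contact_force: [-5.4, 1.5, 5.4]
opening: 0.613
```

```bash
python3 -c "
from h import *
plan(.5468,.0159,.127,-23.3)
print(r.get_state()['moment'])
"
```

```text
t 16.27 pos [0.5464 0.0163 0.1269] yaw -23.27 F [-5.4  1.5  5.4] open 54.0 q [-0.16  0.8   0.08  1.92 -0.14  0.43 -0.38]
  d [-0.003  0.009 -0.002] a [-0.009  0.007  0.005]
[ 0.28302016  1.14476677 -0.04076852]
```

It is seated: 8 N of contact, and the TCP is 36.1 mm above its height when the large one was released. Releasing and rising.

>>> servo_tool(deltas=[{"dx": 0, "dy": 0, "dz": 0, "ax": 0, "ay": 0, "az": 0, "hand": 58}, {"dx": 0, "dy": 0, "dz": 0, "ax": 0, "ay": 0, "az": 0, "hand": 74}, {"dx": 0, "dy": 0, "dz": 0, "ax": 0, "ay": 0, "az": 0, "hand": 74}, {"dx": 0, "dy": 0, "dz": -0.2, "ax": 0, "ay": 0, "az": 0, "hand": 74}, {"dx": 0, "dy": 0, "dz": -0.6, "ax": 0, "ay": 0, "az": 0, "hand": 74}, {"dx": 0, "dy": 0, "dz": -1.2, "ax": 0, "ay": 0, "az": 0, "hand": 74}, {"dx": 0, "dy": 0, "dz": -1.8, "ax": 0, "ay": 0, "az": 0, "hand": 74}, {"dx": 0, "dy": 0, "dz": -2.2, "ax": 0, "ay": 0, "az": 0, "hand": 74}])

```text
clock: 17.27
tool_pos: [0.5477, 0.0161, 0.2609]
eef_rot: [0.835, 0.55, 0.001, 0.001]
contact_force: [0.0, 0.1, -0.7]
opening: 0.84
```

>>> servo_tool(deltas=[{"dx": 0, "dy": -0.5, "dz": 0, "ax": 0, "ay": 0, "az": 0, "hand": 74}, {"dx": 0, "dy": -1.2, "dz": 0, "ax": 0, "ay": 0, "az": 0, "hand": 74}, {"dx": 0.5, "dy": -1.8, "dz": 0, "ax": 0, "ay": 0, "az": 0, "hand": 74}, {"dx": 1.2, "dy": -2.0, "dz": 0, "ax": 0, "ay": 0, "az": 0, "hand": 74}, {"dx": 2.0, "dy": -2.0, "dz": 0, "ax": 0, "ay": 0, "az": 0, "hand": 74}, {"dx": 2.8, "dy": -2.0, "dz": 0, "ax": 0, "ay": 0, "az": 0, "hand": 74}, {"dx": 3.5, "dy": -2.0, "dz": 0, "ax": 0, "ay": 0, "az": 0, "hand": 74}, {"dx": 3.5, "dy": -2.0, "dz": 0, "ax": 0, "ay": 0, "az": 0, "hand": 74}])

```text
clock: 18.27
tool_pos: [0.5202, 0.2608, 0.2587]
eef_rot: [0.834, 0.552, 0.001, -0.001]
contact_force: [0.6, -0.6, -0.5]
opening: 0.843
```

```bash
python3 -c "
from h import *
plan(.5468,.0159,.25)
for n in('scene','top'):
    p,d=eyes.snapshot(n); cv2.imwrite(f'pics/{n}10.png',p[:,:,::-1]); W=world(n,d)
    x,y=proj(n,[.547,.016,.09]).astype(int);w=30
    cv2.imwrite(f'pics/c10_{n}.png',cv2.convertScaleAbs(cv2.resize(p[y-w:y+w,x-w:x+w,::-1],(390,390),interpolation=2),alpha=1.6))
    B=W[y-w:y+w,x-w:x+w]; rr=np.hypot(B[...,0]-.5468,B[...,1]-.016); z=B[...,2]
    for lab,a,b,lo,hi in(('small boss top',.021,.026,.11,.13),('small plate',.031,.038,.09,.106),('large plate',.048,.056,.05,.072)):
        m=(rr>a)&(rr<b)&(z>lo)&(z<hi); print(n,lab,m.sum(),np.median(z[m]) if m.any() else None)
cv2.imwrite('pics/c10.png',np.hstack([cv2.imread(f'pics/c10_{n}.png') for n in('scene','top')]))
"
```

```text
t 18.27 pos [0.5202 0.2608 0.2587] yaw -22.97 F [ 0.6 -0.6 -0.5] open 74.3 q [-0.64  0.64  0.17  1.72 -0.15  0.79 -0.8 ]
  d [-3.586  2.     0.135] a [0. 0. 0.]
scene small boss top 93 0.12008976935717919
scene small plate 107 0.09669868406517568
scene large plate 189 0.060397838500900636
top small boss top 112 0.12139169949234285
top small plate 194 0.0978590196138549
top large plate 332 0.06175578137780635
```

View pics/c10.png

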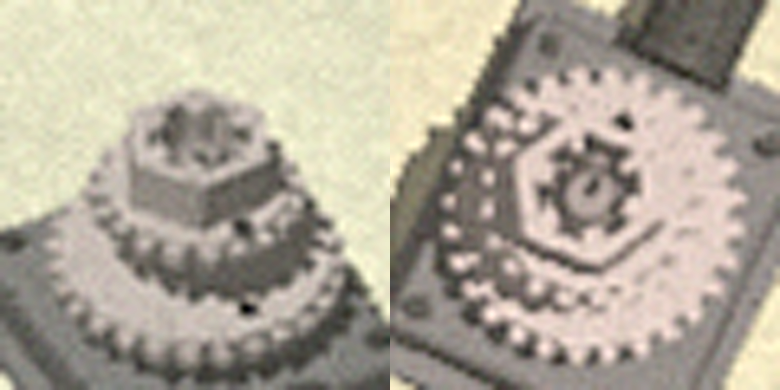

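View pics/top10.png

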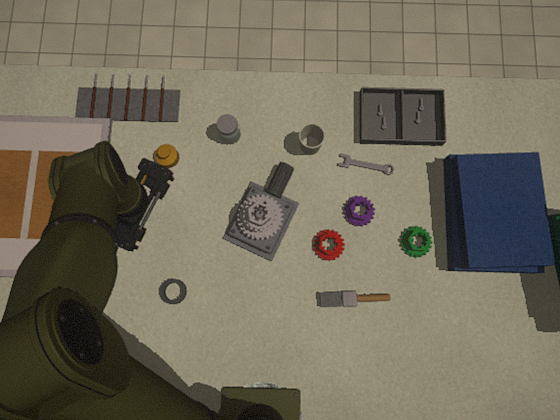

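Both sprockets are stacked and home, with both dimples and the hub slot pointing to the motor. The bystanders are unchanged, so I'm handing in.

```bash
python3 -c "
from h import *
s=r.get_state(); print(s['clock'],abs(s['qd']).max(),s['contact_force'])
print(r.finish_job())"
```

```text
18.375 0.028146455658041504 [0.52510085 0.00993508 0.89443733]
the job is handed in; nothing more can be done
None
```

Both sprockets are back on the hub and the job was handed in at 18.4 s. The large one went on first and the small bare-aluminium one on top, both boss up.

- **Fit:** both entered the splines without resistance. The large one met the shoulder at the expected height. The small one bottomed with about 8 N, and the tool was then 36.1 mm above its height for the large one (36 mm expected).
- **Heights in the last pictures:** from the top camera, the large plate's top is at 61.8 mm (62 expected), the small plate's at 97.9 mm (98 expected), and the small boss's top at 121.4 mm (122 expected). The scene camera reads 1–2 mm lower throughout, within its calibration.
- **Alignment:** both dimples and the hub's slot point towards the motor, where the master spline is.
- **Bystanders:** in the final top view the jar, cup, wrench, brush, collar, weight and coloured look-alikes are where they started. This was by eye only, not measured. The arm was clear of everything at hand-in.

No check failed. While the small sprocket was in the gripper its dimple was hidden behind a finger, so its direction could only be confirmed after release.

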